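Draw the tall sheet from the leaning stack and lean it on the stand

TASK

Four plywood sheets lean against a low aluminium rack: draw out the tallest one, leaving the other three leaning in the rack and the rest of the bench undisturbed. Set it down, same end down, on the table between the bar and the stop strip of the empty stand, its foot close up to the stop strip, squarely and about the middle of the bar; do not drop it: the foot goes down before you let go. Leave it leaning back on the bar by itself.

Things in the scene. Friction and masses are not known exactly. Their poses are not given: they have to be found in the camera images.
- sheet_tall: plywood sheet 120 wide (y) x 160 tall (z) x 10 mm thick (x), 0.17 kg +-40 %. Origin: middle of its underside (foot). Leans 14 degrees, top to the rack's +x, foot on the table. The tallest: second, third or hindmost from the robot's side, touching its neighbours; its top 45 mm or more stands free above theirs and can be pinched across the thickness.
- sheet_a: plywood sheet 130 wide (y) x 115 tall (z) x 10 mm thick (x), 0.13 kg +-40 %. Origin: middle of its underside (foot). Leans 14 degrees, top to the rack's +x, foot on the table. One of the three that stay; anywhere but foremost.
- sheet_b: plywood sheet 110 wide (y) x 110 tall (z) x 10 mm thick (x), 0.11 kg +-40 %. Origin: middle of its underside (foot). Leans 14 degrees, top to the rack's +x, foot on the table. One of the three that stay; anywhere but foremost.
- sheet_front: plywood sheet 125 wide (y) x 105 tall (z) x 10 mm thick (x), 0.12 kg +-40 %. Origin: middle of its underside (foot). Leans 14 degrees, top to the rack's +x, foot on the table. One of the three that stay; always foremost, nearest the robot.
- rack: fixed low rack under the stack: aluminium bar 200 mm long (its y), front face (towards the robot, rack's -x) at x = 0, top 80 mm high; two posts at y = +-90 mm, no higher than the bar, feet 20 mm high back to x = +90 mm. No strip. Origin: on the table below the middle of the bar's front face. Rack and stand are side by side, either one left, turned up to 0.25 rad.
- stand: fixed empty stand, as the rack (same origin and axes, x away from the robot) but bar top 100 mm high and with a stop strip on the table before the bar, parallel to it: 200 long, 12 thick, 12 mm high, its face towards the bar at x = -45 mm. A sheet with foot against the strip and back on the bar leans 19 degrees, top to the stand's +x.
- block: loose wooden block 70 x 45 x 45 mm, between rack and stand, a bystander; origin under its centre
- mug: loose white mug, 80 mm across, 90 mm high, between rack and stand on the far side, a bystander; origin under its centre
- spool: loose filament spool lying flat, 170 mm across, 61 mm high, far left, a bystander; origin under its centre
- driver: loose screwdriver lying near left, a bystander
- pendant: loose white teach pendant lying flat, 170 x 240 x 35 mm, far right, a bystander; origin under its centre
- wrench: loose wrench lying near right, a bystander
Things that resemble listed ones, but are neither listed nor needed, are in the scene too. What is shaped like the sheet_b but black or red is not meant.

How it is judged (in metres and radians):
On the way, in this order (a step that is already met when the one before it is completed fails the run):
1. the tall sheet is drawn out and clear of the stack (its foot over 150 mm, level distance, from the rack's origin) (horizontal distance between sheet_tall and rack above 0.15 m), for 0.1 s.
2. the foot of the tall sheet is brought down (within 12 mm of the table) between the stop strip and the bar of the stand while the fingers still hold it (x of sheet_tall in the frame of stand between -0.046 and -0.024 m and y of sheet_tall in the frame of stand between -0.045 and 0.045 m and angle between the y axis of sheet_tall and the y axis of stand, either way round below 0.2 rad and z of sheet_tall in the frame of stand below 0.012 m and contact force between the fingers and sheet_tall above 0.5 N), for 0.1 s.
At the end, for the whole second after the job is handed in: Tall sheet released, at rest, foot on table within about 15 mm of the strip, within 45 mm of the bar's middle, 0.2 rad of parallel, leaning 0.12 to 0.5 rad. Other sheets at rest in the rack, feet on table 10 to 100 mm before the bar, within 50 mm of its middle, leaning 0.07 to 0.55 rad (x of sheet_tall in the frame of stand between -0.046 and -0.024 m and y of sheet_tall in the frame of stand between -0.045 and 0.045 m and angle between the y axis of sheet_tall and the y axis of stand, either way round below 0.2 rad and z of sheet_tall in the frame of stand below 0.008 m and angle between sheet_tall's own z axis and vertical between 0.12 and 0.5 rad and linear speed of each of sheet_tall, sheet_a, sheet_b, sheet_front below 0.02 m/s and contact force between the fingers and sheet_tall below 0.05 N and x of sheet_a in the frame of rack between -0.1 and -0.01 m and y of sheet_a in the frame of rack between -0.05 and 0.05 m and z of each of sheet_a, sheet_b, sheet_front in the frame of rack below 0.008 m and angle between sheet_a's own z axis and vertical between 0.07 and 0.55 rad and x of sheet_b in the frame of rack between -0.1 and -0.01 m and y of sheet_b in the frame of rack between -0.05 and 0.05 m and angle between sheet_b's own z axis and vertical between 0.07 and 0.55 rad and x of sheet_front in the frame of rack between -0.1 and -0.01 m and y of sheet_front in the frame of rack between -0.05 and 0.05 m and angle between sheet_front's own z axis and vertical between 0.07 and 0.55 rad); the robot touches nothing.
It fails at once if one of the other three sheets topples (over 0.8 rad from upright) or is lifted more than 30 mm (angle between any of sheet_a, sheet_b, sheet_front's own z axis and vertical above 0.8 rad or height (world z) of any of sheet_a, sheet_b, sheet_front above 0.03 m).
It fails at once if a bystander (block, mug, spool, screwdriver, pendant, wrench) is moved more than 30 mm (distance of any of block, mug, spool, driver, pendant, wrench from where it was at the start of the episode above 0.03 m).
It also fails if it takes over 48 s, if anything falls off the work surface, if the arm or the gripper's body presses on something with over 40 N, if the wrist force passes 120 N, or if a joint passes its speed limit or range.

ROBOT

A 6-joint arm with a two-finger parallel gripper is mounted at the origin on the work surface. World frame = base frame: x ahead of the robot, y to its left, z up, the work surface at z = 0. Lengths are in mm, angles in rad, forces in N, time in s.
With the tool pointing down it reaches from about 350 to 975 mm from the base axis. Payload 7.1 kg.
Tool frame: the origin (TCP) lies at the very end of the fingers, on their centre line; the grasp point (between the pads) lies 19 mm behind it (ctrl.grip_point_offset is the distance from the TCP to the grasp point, in mm); z points along the fingers, y is the direction in which the jaws open and shut (so a half turn about z gives the same grasp; the last joint's range is limited). The gripper opens to 88 mm and grips with 3 to 60 N. Pads are 20 mm wide; open, the fingers measure 115 mm over their backs; the gripper's body (75 mm by 178 mm) begins 61 mm behind the grasp point.
Start: joints at [-1.138, 0.423, 1.63, -0, 1.089, -0.019], TCP at [272.88, -562.264, 222.675] pointing down, gripper open.
Joint ranges: [-3, 3], [-0.9, 2.11], [0.09, 2.58], [-1.31, 4.45], [0.11, 2.69], [-2.54, 2.54]. Speed limits (rad/s): [2.39, 2.39, 3.01, 3.14, 3.14, 3.14].

INTERFACE

Orientations are given as a rotation vector (axis times angle).
In Python, from workcell import ctrl gives the robot as it stands.
- The arm moves only by the tool move_arm, never from a script. Its argument "increments" is one flat list of numbers, 5 for each row, row after row: the closure in counts, from 0 (fully open) to 255 (shut), then the shift along the tool's x, y, z in mm, then the turn about the tool's z in degrees. In form: [grip, dx, dy, dz, yaw, grip, dx, dy, dz, yaw, ...]. A call has 1 to 12 rows; each row is the pose to reach, as a shift and turn from the pose measured when the call began, along the tool's axes at that moment; what a row does not reach only later rows make up. A row lasts 1/8 s, in which the tool goes at most 62.5 mm and 10.7 degrees, less where a joint would pass 70% of its speed; a pose out of reach is approached as far as the arm can. A call with a gripper value outside its range is refused whole. The fingers move at their own pace and stop on an object; the grip force is fixed at half the most. Time passes only in rows, so rows that repeat a pose let the fingers close. It gives the time, the measured TCP pose, the force and the opening at its end, in the units of the state.
- ctrl.get_obs(): the state, without advancing time (a new reading comes with each control period).
- ctrl.get_image(name): name is "scene" or "top" or "wrist"; returns a dict with "frame" (400x640x3 uint8, red, green, blue), "vertical_fov" (degrees; the focal length in pixels is half the picture's height over the tangent of half this angle, whatever the lens; pixels are square), "cx", "cy" (the principal point, pixels), "distortion" ([k1, k2, p1, p2, k3] as OpenCV has them; the pictures are not rectified), "pose" (4x4, takes a point from camera to world coordinates); the wrist camera has in their place "mount" (4x4, takes a point from camera to tool coordinates, whose origin is the TCP and whose axes are the flange's). Camera axes: x right, y down, z forward; pixel columns grow to the right and rows downward; lengths in mm; the calibration is good to about 2 mm. A picture is of the moment at which its call begins: read the wrist's pose just before it. There is no depth.
- ctrl.close_job(): hands the job in, once; it reports no verdict.
The state is a dict: "t": time; "qpos": joint angles; "qvel": joint speeds; "joint_torque": joint torques, N m; "ee_pos": TCP position; "orientation": TCP orientation; "ft_force": force on the tool from outside, world axes, zero at the start; "moment": the same for the moment, N m; "width": finger opening in mm.
Only numpy, scipy, OpenCV 4.12 (cv2) and the standard library are available. Lean on these libraries where they do the work, as an engineer would, in place of code of your own. Each camera call takes 0.05 s, during which the arm holds its last target.

## Working session

There is one attempt and no reset: what is moved stays moved. The work goes in short steps, Python scripts to look and compute and a tool call to move; the robot and the scene stay as the last step left them, time stands still between calls to the robot, and variables do not carry over. Pictures are saved under pics/ and viewed, and the job is handed in when it is done.

Besides the shell and the picture viewer there is one more tool, called after ">>>" as name(argument=value, ...) on one line, values as JSON. move_arm: Moves the arm, as the interface text tells. Its arguments: {"type":"object","properties":{"increments":{"type":"array","items":{"type":"number"}}},"required":["increments"]}

```bash
mkdir -p pics; ls; cat > h.py <<'E'
import numpy as np, cv2
from workcell import ctrl
def save(name,fn):
    o=ctrl.get_obs(); im=ctrl.get_image(name); cv2.imwrite(fn,im["frame"][:,:,::-1]); 
    import pickle; pickle.dump((im,o),open(fn.replace('.png','.pkl'),'wb')); return im,o
E
python3 - <<'E'
from h import *
for n in ["scene","top","wrist"]:
    im,o=save(n,f"pics/{n}0.png"); print(n,{k:(np.round(v,3).tolist() if k!='frame' else 0) for k,v in im.items()})
print(o)
E
```

```text
pics
scene {'frame': 0, 'vertical_fov': 50.968, 'cx': 329.783, 'cy': 203.304, 'distortion': [0.023, 0.0, 0.0, 0.0, 0.0], 'pose': [[0.14, 0.817, -0.56, 1131.075], [0.99, -0.108, 0.09, -127.283], [0.013, -0.567, -0.824, 1040.917], [0.0, 0.0, 0.0, 1.0]]}
top {'frame': 0, 'vertical_fov': 51.077, 'cx': 318.618, 'cy': 201.616, 'distortion': [0.008, 0.0, 0.0, 0.0, 0.0], 'pose': [[0.04, -0.979, 0.2, 203.464], [-0.999, -0.04, 0.003, -39.487], [0.005, -0.2, -0.98, 1202.178], [0.0, 0.0, 0.0, 1.0]]}
wrist {'frame': 0, 'vertical_fov': 69.126, 'cx': 321.892, 'cy': 195.527, 'distortion': [0.011, 0.0, 0.0, 0.0, 0.0], 'mount': [[-0.0, -0.958, -0.287, 79.135], [1.0, -0.001, 0.001, 0.486], [-0.001, -0.287, 0.958, -161.599], [0.0, 0.0, 0.0, 1.0]]}
{'t': 0.1, 'qpos': array([-1.13800537e+00,  4.23780617e-01,  1.63056671e+00, -1.47268231e-05,
        1.08862354e+00, -1.90005705e-02]), 'qvel': array([ 0.00015094, -0.0016796 , -0.00255736, -0.00038891, -0.00138387,
        0.00064208]), 'joint_torque': array([ 2.07448267e-05, -5.45614815e+01, -2.74325109e+01,  6.45378884e-02,
        1.88810454e-02, -3.14621195e-05]), 'ee_pos': array([ 272.67611029, -561.8399236 ,  221.98773892]), 'orientation': array([-3.06046255e+00, -7.03361171e-01,  4.64569016e-04]), 'ft_force': array([-0.00869583, -0.29177911, -0.51008674]), 'moment': array([0.00985172, 0.00240554, 0.02476577]), 'width': 87.55329377344903}
```

View pics/scene0.png

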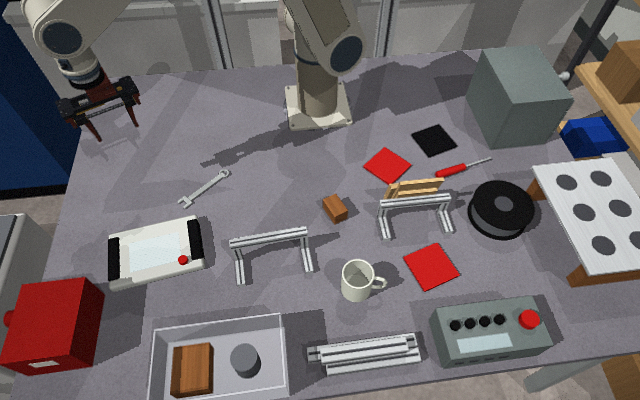

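View pics/top0.png

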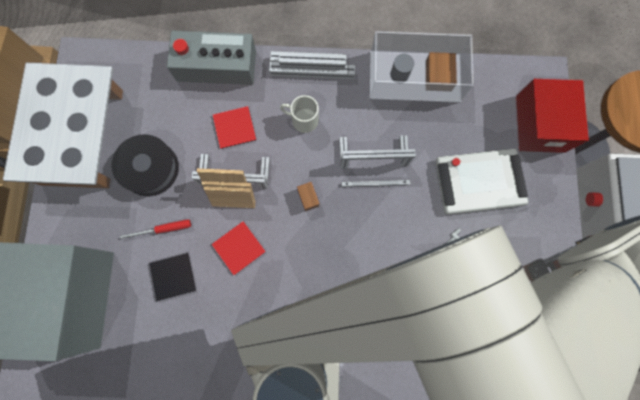

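View pics/wrist0.png

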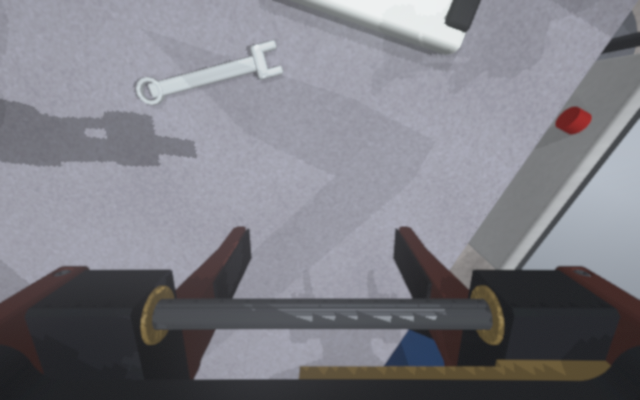

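```bash
python3 - <<'E'
import cv2,numpy as np
a=cv2.imread('pics/top0.png')[130:220,185:285]; b=cv2.imread('pics/scene0.png')[165:250,365:465]
c=cv2.imread('pics/top0.png')[125:195,330:425]
f=lambda i:cv2.resize(i,(400,350),interpolation=cv2.INTER_CUBIC)
cv2.imwrite('pics/c0.png',np.hstack([f(a),f(b)]))
cv2.imwrite('pics/c1.png',f(c))
E
```

```text
(no output)
```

View pics/c0.png

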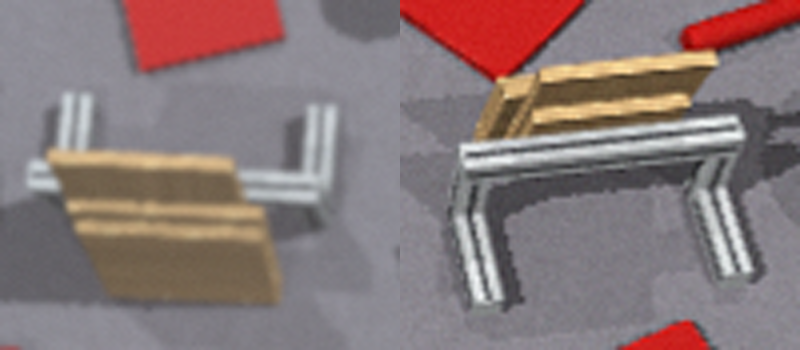

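```bash
cat >> h.py <<'E'
import pickle
from scipy.spatial.transform import Rotation as R
def K(im):
    f=200/np.tan(np.radians(im["vertical_fov"])/2); return np.array([[f,0,im["cx"]],[0,f,im["cy"]],[0,0,1.]])
def pose(im,o):
    if "pose" in im: return im["pose"]
    T=np.eye(4);T[:3,:3]=R.from_rotvec(o["orientation"]).as_matrix();T[:3,3]=o["ee_pos"];return T@im["mount"]
def ray(im,o,uv):
    uv=np.array(uv,float).reshape(-1,1,2);p=cv2.undistortPoints(uv,K(im),np.array(im["distortion"])).reshape(-1,2)
    T=pose(im,o);d=np.c_[p,np.ones(len(p))]@T[:3,:3].T;return T[:3,3],d
def onz(im,o,uv,z):
    c,d=ray(im,o,uv);return c+d*((z-c[2])/d[:,2])[:,None]
def tri(a,b):
    (c1,d1),(c2,d2)=a,b;d1=d1[0];d2=d2[0]
    s=np.linalg.lstsq(np.c_[d1,-d2],c2-c1,rcond=None)[0];p,q=c1+s[0]*d1,c2+s[1]*d2;return (p+q)/2,np.linalg.norm(p-q)
def proj(im,o,P):
    T=np.linalg.inv(pose(im,o));return cv2.projectPoints(np.array(P,float).reshape(-1,1,3),cv2.Rodrigues(T[:3,:3])[0],T[:3,3],K(im),np.array(im["distortion"]))[0].reshape(-1,2)
def ld(n): return pickle.load(open(f'pics/{n}.pkl','rb'))
E
python3 - <<'E'
from h import *
t=ld('top0')
print('tall top edge',onz(*t,[[198,169.5],[243,171]],155))
print('rack bar',onz(*t,[[193,174],[267,180]],80))
print('stand bar',onz(*t,[[341,153.5],[414,153]],100))
print('strip',onz(*t,[[342,184],[410,182.5]],12))
print('block',onz(*t,[[308,196]],45),'mug',onz(*t,[[304,113]],90))
print(R.from_rotvec(ctrl.get_obs()['orientation']).as_matrix().round(3))
E
```

```text
tall top edge [[489.67520027 278.75673222 155.        ]
 [490.4798819  162.28281307 155.        ]]
rack bar [[496.73094943 314.08106866  80.        ]
 [488.06461259 108.61929135  80.        ]]
stand bar [[ 566.45832502  -92.57355532  100.        ]
 [ 576.16449319 -293.50582096  100.        ]]
strip [[ 502.25875256 -102.44676797   12.        ]
 [ 514.93388916 -301.55043891   12.        ]]
block [[455.09393384  -5.56064062  45.        ]] mug [[685.26262178  15.19425742  90.        ]]
[[ 0.9    0.437 -0.   ]
 [ 0.437 -0.9    0.001]
 [ 0.    -0.001 -1.   ]]
```

View pics/c1.png

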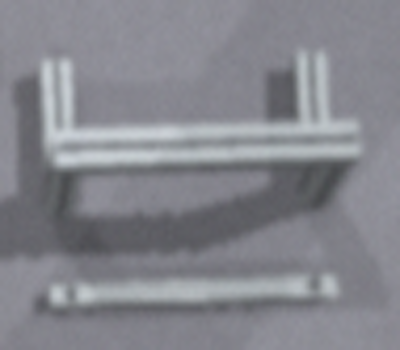

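>>> move_arm(increments=[0,100,-40,-10,-20,0,361,-144,-10,-67,0,361,-144,-10,-67,0,361,-144,-10,-67,0,361,-144,-10,-67,0,361,-144,-10,-67,0,361,-144,-10,-67,0,361,-144,-10,-67,0,361,-144,-10,-67,0,361,-144,-10,-67])

```text
t: 1.4
ee_pos: [533.7, -276.0, 232.2]
orientation: [-2.167, -2.273, -0.0]
ft_force: [-0.5, 0.0, -0.3]
width: 87.7
```

```bash
python3 - <<'E'
from h import *
im,o=save('wrist','pics/w1.png'); save('top','pics/top1.png'); print(o['t'],o['ee_pos'],o['qpos']); print(R.from_rotvec(o['orientation']).as_matrix().round(3))
E
```

```text
1.4 [ 533.66566259 -276.01077878  232.2097536 ] [-4.97374988e-01  3.77758206e-01  1.67630250e+00  5.61002412e-04
  1.08867845e+00 -5.45222999e-01]
[[-0.048  0.999 -0.001]
 [ 0.999  0.048  0.001]
 [ 0.001 -0.001 -1.   ]]
```

View pics/w1.png

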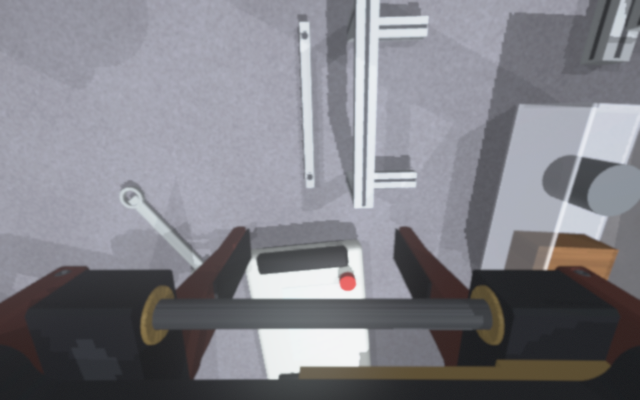

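```bash
python3 - <<'E'
from h import *
im,o=ld('w1')
g=im['frame'].astype(int).mean(2)
for v in (30,60,100,140,175): print(v,g[v,294:322].astype(int), g[v,350:382].astype(int))
print(g[178:196,308:312].mean(1).astype(int),g[200:215,358:372].mean(1).astype(int), g[6:24,303:306].mean(1).astype(int))
E
```

```text
30 [143 139 133 120 121 159 202 219 218 211 204 203 210 217 215 194 170 162
 161 159 158 157 157 158 158 160 160 160] [105 107 106 104 108 142 193 221 227 228 228 228 227 223 206 165 130 117
 128 160 202 222 228 229 228 228 228 227 222 217 214 213]
60 [160 156 154 152 145 136 156 198 220 223 223 222 221 219 217 208 179 152
 142 141 141 142 145 151 156 155 153 152] [161 163 158 144 137 171 216 232 235 235 234 233 232 225 197 148 121 124
 153 197 222 229 229 229 229 228 224 207 178 162 159 159]
100 [170 169 164 159 154 151 148 158 192 217 223 224 223 222 220 219 212 187
 160 147 145 144 145 148 152 153 154 155] [169 171 163 144 146 188 223 233 235 235 235 235 229 206 160 130 129 158
 207 229 235 235 235 235 234 229 213 186 173 171 170 170]
140 [172 172 171 167 162 155 148 138 133 154 194 217 222 222 222 221 219 214
 196 168 149 145 145 147 150 153 156 158] [124 124 121 123 158 207 228 233 233 233 233 228 209 168 135 128 156 204
 227 233 233 234 234 232 224 206 184 176 174 172 172 172]
175 [172 172 171 172 172 170 164 158 150 139 150 184 193 168 139 123 125 144
 172 185 174 156 147 147 148 153 155 156] [131 128 125 141 186 220 231 233 233 234 233 225 195 149 128 148 190 222
 231 233 233 233 233 233 234 233 233 230 227 226 226 226]
[129 157 193 213 217 218 218 218 215 203 176 159 154 154 155 155 153 152] [203 204 204 204 204 209 218 217 196 178 174 175 176 176 176] [157 157 157 157 158 157 156 148 133 118 114 113 114 115 124 158 202 222]
```

```bash
python3 - <<'E'
from h import *
im,o=ld('w1')
s=onz(im,o,[[309.3,30],[310.2,60],[311.3,100],[312.6,140],[314,175]],12); b=onz(im,o,[[355.6,30],[355.2,60],[354.7,100],[354.2,140],[353.8,175]],100)
print(s.round(1),b.round(1))
fit=lambda p:np.polyfit(p[:,1],p[:,0],1)
print(fit(s),fit(b))
print('bar -y end',onz(im,o,[[364,208]],100),'strip ends',onz(im,o,[[310,187.8],[304,20]],12))
E
```

```text
[[ 511.5 -110.8   12. ]
 [ 513.7 -142.7   12. ]
 [ 516.7 -188.2   12. ]
 [ 520.1 -237.4   12. ]
 [ 523.8 -283.7   12. ]] [[ 557.5 -128.9  100. ]
 [ 559.1 -153.4  100. ]
 [ 561.5 -188.4  100. ]
 [ 564.  -226.3  100. ]
 [ 566.4 -261.9  100. ]]
[-7.04454044e-02  5.03596168e+02] [-6.73466438e-02  5.48774695e+02]
bar -y end [[ 580.16544891 -297.42573383  100.        ]] strip ends [[ 519.03952563 -301.76455138   12.        ]
 [ 505.03807201 -100.88091533   12.        ]]
```

>>> move_arm(increments=[0,30,0,-60,2,0,413,-34,-60,5,0,413,-34,-60,5,0,413,-34,-60,5,0,413,-34,-60,5,0,413,-34,-60,5,0,413,-34,-60,5,0,413,-34,-60,5,0,413,-34,-60,5,0,413,-34,-60,5])

```text
t: 2.75
ee_pos: [480.3, 133.7, 292.7]
orientation: [-2.266, -2.175, 0.0]
ft_force: [-0.7, -0.2, -0.8]
width: 87.7
```

```bash
python3 - <<'E'
from h import *
im,o=save('wrist','pics/w2.png'); print(o['t'],o['ee_pos'],o['qpos']); print(R.from_rotvec(o['orientation']).as_matrix().round(3))
E
```

```text
2.75 [480.34068661 133.6677015  292.6798207 ] [2.47073792e-01 1.53644340e-01 1.83242989e+00 8.21179799e-04
 1.15600670e+00 2.87477276e-01]
[[ 0.041  0.999 -0.001]
 [ 0.999 -0.041  0.001]
 [ 0.001 -0.001 -1.   ]]
```

View pics/w2.png

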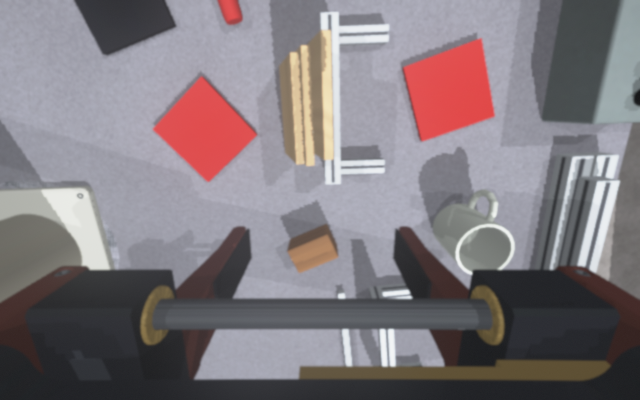

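```bash
python3 - <<'E'
from h import *
im,o=ld('w2')
c=im['frame'][0:200,260:400,::-1]; cv2.imwrite('pics/c2.png',cv2.resize(c,(560,600),interpolation=cv2.INTER_CUBIC)[:600])
E
```

```text
(no output)
```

View pics/c2.png

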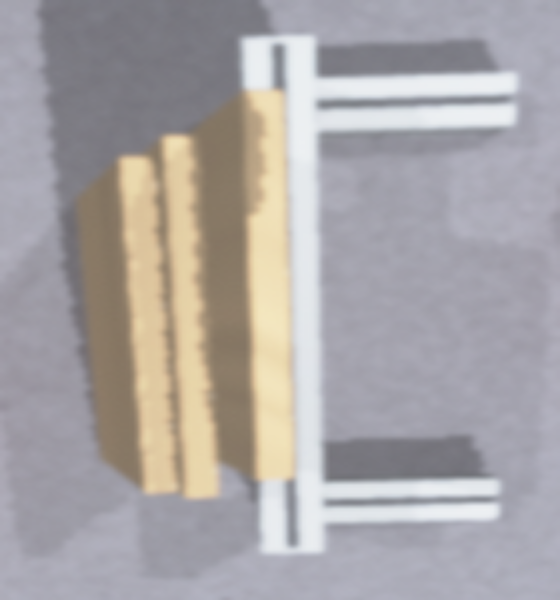

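```bash
python3 - <<'E'
from h import *
im,o=ld('w2')
f=onz(im,o,[[321.5,30],[323.75,160]],156.5);b=onz(im,o,[[331.3,30],[333.7,160]],154)
print(f.round(1),b.round(1),(f-b)[:,:2].round(1),'mid',((f+b)/2).mean(0).round(1))
d=f[0]-f[1];print('len',np.linalg.norm(d),'yaw',np.arctan2(-d[0],d[1]))
bar=onz(im,o,[[320.5,12],[325.5,184],[339,12],[341,184]],80);print(bar.round(1))
s1=onz(im,o,[[290,52.3],[299,52.3],[296,164],[304,164]],104);print('front?',s1.round(1))
s1=onz(im,o,[[300.5,45],[308,45],[306,165.5],[314,165.5]],110);print('second',s1.round(1))
# check against top, scene
P=((f+b)/2);P[:,2]=155.2;print(proj(*ld('top0'),P),proj(*ld('scene0'),P))
E
```

```text
[[486.5 280.3 156.5]
 [483.8 161.  156.5]] [[495.5 280.5 154. ]
 [494.2 160.2 154. ]] [[ -9.   -0.2]
 [-10.4   0.9]] mid [490.  220.5 155.2]
len 119.28779449040016 yaw -0.022138304616795317
[[486.7 315.8  80. ]
 [484.8 115.7  80. ]
 [507.6 314.9  80. ]
 [505.4 114.8  80. ]]
front? [[451.5 272.1 104. ]
 [461.4 271.7 104. ]
 [449.8 148.5 104. ]
 [459.5 148.1 104. ]]
second [[463.8 277.6 110. ]
 [471.8 277.3 110. ]
 [462.2 147.3 110. ]
 [471.8 146.9 110. ]]
[[197.40028756 168.97141108]
 [243.59596806 171.55846531]] [[442.99027614 179.03554426]
 [399.07390204 183.12115083]]
```

>>> move_arm(increments=[0,45,2,40,-1,0,87,4,100,-1.5,0,87,4,100,-1.5,0,87,4,100,-1.5,0,87,4,100,-1.5])

```text
t: 3.42
ee_pos: [489.0, 219.5, 194.4]
orientation: [2.24, 2.203, 0.003]
ft_force: [-0.5, 0.0, -0.2]
width: 88.0
```

```bash
python3 - <<'E'
from h import *
im,o=save('wrist','pics/w3.png'); print(o['t'],o['ee_pos'],o['ft_force']); M=R.from_rotvec(o['orientation']).as_matrix();print(M.round(4))
P=[[485,280,156.5],[484,161,156.5],[495,280,154],[494,160,154]]
print(proj(im,o,P))
E
```

```text
3.425 [489.01332329 219.5329466  194.43320712] [-4.70137147e-01  2.41600407e-04 -2.38370356e-01]
[[ 0.0165  0.9999  0.0017]
 [ 0.9999 -0.0165  0.0014]
 [ 0.0015  0.0016 -1.    ]]
[[313.72852342 136.43197632]
 [316.21737273 288.86665453]
 [328.4252664  135.84091188]
 [328.75656898 287.88992222]]
```

View pics/w3.png

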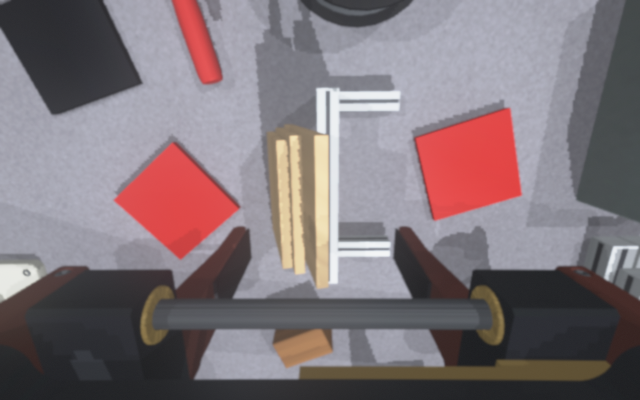

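>>> move_arm(increments=[0,1,-1,30,0,60,1,-1,53,0,120,1,-1,53,0,180,1,-1,53,0,180,1,-1,53,0,180,1,-1,53,0,180,1,-1,53,0,180,1,-1,53,0])

```text
t: 4.47
ee_pos: [488.1, 220.8, 141.6]
orientation: [2.239, 2.203, 0.004]
ft_force: [0.5, 0.2, -0.8]
width: 26.2
```

```bash
python3 - <<'E'
from h import *
im,o=save('wrist','pics/w4.png'); print(o['t'],o['ee_pos'],o['ft_force'],o['width'])
cv2.imwrite('pics/w4.png',cv2.resize(im['frame'][130:330,200:440,::-1],None,fx=3,fy=3))
E
```

```text
4.475 [488.14953041 220.79170354 141.63118979] [ 0.49127925  0.18801914 -0.80063956] 26.20746377859901
```

View pics/w4.png

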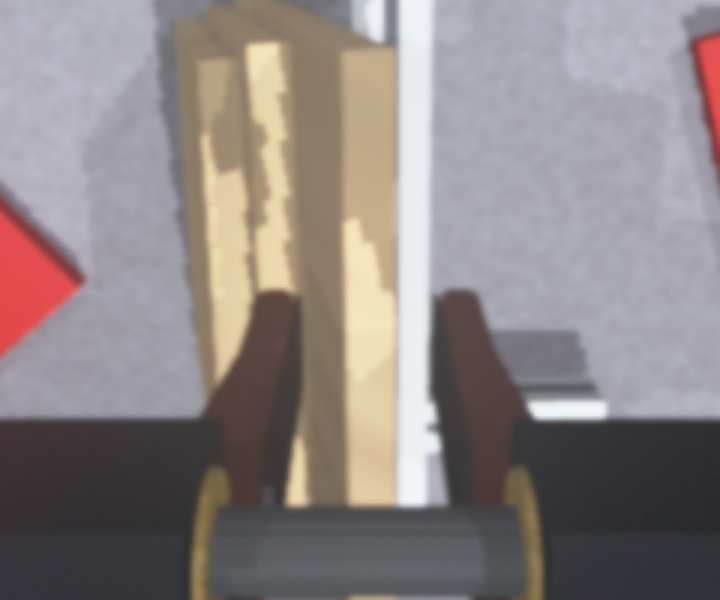

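>>> move_arm(increments=[200,0,0,0,0,208,0,0,0,0,208,0,0,0,0,208,0,0,0,0])

```text
t: 5.03
ee_pos: [488.1, 220.8, 141.5]
orientation: [2.239, 2.203, 0.004]
ft_force: [-0.6, -0.3, -1.0]
width: 15.6
```

>>> move_arm(increments=[213,0,0,0,0,213,0,0,0,0,213,0,0,0,0])

```text
t: 5.4
ee_pos: [487.8, 220.7, 141.4]
orientation: [-2.239, -2.203, -0.003]
ft_force: [-1.7, 0.1, 0.4]
width: 14.7
```

>>> move_arm(increments=[217,0,0,0,0,217,0,0,0,0,217,0,0,0,0])

```text
t: 5.78
ee_pos: [487.6, 220.7, 141.3]
orientation: [-2.239, -2.203, -0.003]
ft_force: [-2.1, 1.3, -0.0]
width: 13.5
```

>>> move_arm(increments=[221,0,0,0,0,221,0,0,0,0,221,0,0,0,0])

```text
t: 6.15
ee_pos: [487.5, 220.7, 141.3]
orientation: [-2.239, -2.203, -0.002]
ft_force: [-2.1, -0.8, -0.4]
width: 12.6
```

```bash
python3 - <<'E'
from h import *
im,o=save('wrist','pics/w5.png'); print(o['t'],o['ee_pos'],o['ft_force'],o['width'],o['moment'])
cv2.imwrite('pics/w5.png',cv2.resize(im['frame'][130:330,200:440,::-1],None,fx=3,fy=3))
E
```

```text
6.15 [487.50754601 220.65833334 141.30144514] [-2.06267176 -0.78180376 -0.35429402] 12.557502723215997 [0.10041082 0.67912222 0.00443686]
```

View pics/w5.png

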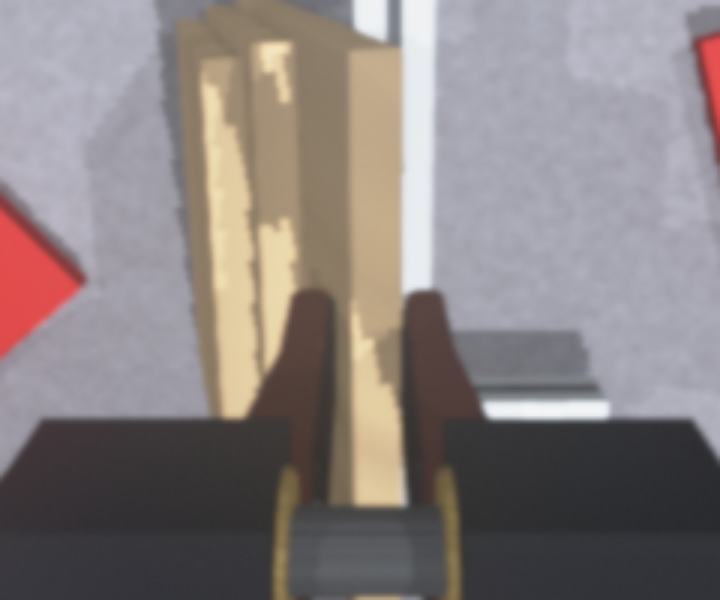

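>>> move_arm(increments=[225,0,0,0,0,225,0,0,0,0,225,0,0,-4,0,225,0,1,-8,0,225,0,2,-12,0,225,0,3,-16,0,225,0,4,-20,0,225,0,4,-20,0])

```text
t: 7.2
ee_pos: [492.0, 220.7, 161.9]
orientation: [2.24, 2.203, 0.004]
ft_force: [-3.9, -0.7, 1.4]
width: 12.4
```

```bash
python3 - <<'E'
from h import *
im,o=save('wrist','pics/w6.png'); print(o['t'],o['ee_pos'],o['ft_force'],o['width'],o['moment'])
s,_=save('scene','pics/scene2.png');t,_=save('top','pics/top2.png')
a=cv2.resize(im['frame'][130:330,200:440,::-1],(400,333));
a=np.vstack([a,np.zeros((17,400,3),np.uint8)])
b=cv2.resize(s['frame'][150:250,360:470,::-1],(400,350));cv2.imwrite('pics/c6.png',np.hstack([a,b]))
E
```

```text
7.2 [491.96402529 220.67939334 161.93954283] [-3.92235712 -0.68076729  1.42773092] 12.395020996720186 [-0.09317309  0.86418879  0.0345082 ]
```

View pics/c6.png

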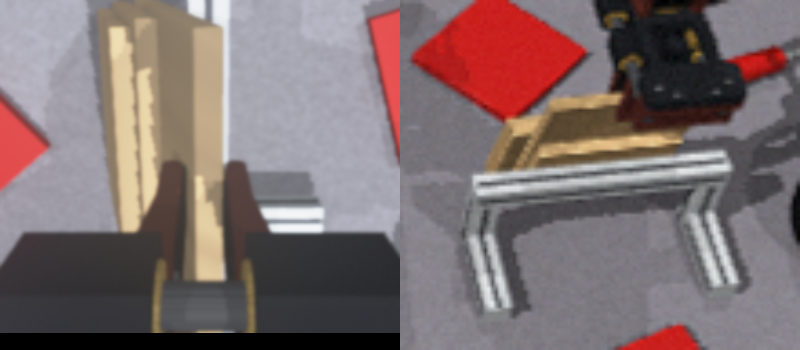

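```bash
python3 - <<'E'
from h import *
s=ld('scene2'); 
for d in (0,20): print(proj(*s,[[485.5+d/4,161,156.5+d],[486+d/4,280,156.5+d],[495+d/4,160,154+d]]).round(1))
w=ld('w6')
for d in (0,20): print(proj(*w,[[485.5+d/4,280,156.5+d],[495+d/4,280,154+d]]).round(1))
cv2.imwrite('pics/c7.png',cv2.resize(s[0]['frame'][165:215,370:460,::-1],None,fx=8,fy=8,interpolation=cv2.INTER_CUBIC))
E
```

```text
[[399.  181.8]
 [442.4 177.3]
 [399.3 185.2]]
[[400.6 178.6]
 [444.8 174.1]
 [400.9 182.1]]
[[308.1 143.8]
 [324.7 143. ]]
[[316.3 148.2]
 [334.9 147.3]]
```

View pics/c7.png

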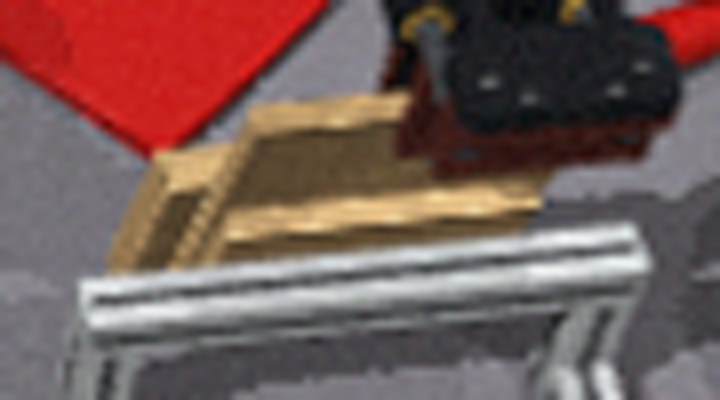

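>>> move_arm(increments=[225,0,1,-6,0,225,0,2,-12,0,225,0,3,-18,0,225,0,5,-24,0,225,0,6,-30,0,225,0,8,-36,0,225,0,9,-42,0,225,0,11,-48,0,225,0,12,-54,0,225,0,14,-60,0,225,0,14,-60,0])

```text
t: 8.72
ee_pos: [506.5, 220.6, 222.5]
orientation: [2.239, 2.203, 0.006]
ft_force: [-2.3, -0.4, -0.6]
width: 12.3
```

```bash
cat > snap.py <<'E'
import sys
from h import *
n=sys.argv[1]
im,o=save('wrist',f'pics/w{n}.png'); print(o['t'],o['ee_pos'],o['ft_force'],o['width'],o['moment'],R.from_rotvec(o['orientation']).as_matrix()[:2,:2].round(3).tolist())
s,_=save('scene',f'pics/scene{n}.png')
a=cv2.resize(im['frame'][:,:,::-1],(400,250));
u,v=int(sys.argv[2]),int(sys.argv[3])
b=cv2.resize(s['frame'][v:v+125,u:u+200,::-1],(800,500),interpolation=cv2.INTER_CUBIC)
b[:,:]=b; a=cv2.resize(im['frame'][:,:,::-1],(320,200)); 
cv2.imwrite(f'pics/c{n}.png',b); cv2.imwrite(f'pics/d{n}.png',im['frame'][:,:,::-1])
E
python3 snap.py 8 320 120
```

```text
8.725 [506.47342098 220.56313895 222.54533487] [-2.29535665 -0.39039386 -0.59350452] 12.313644740138741 [-0.08483133  0.44463148 -0.00430332] [[0.016, 1.0], [1.0, -0.016]]
```

View pics/c8.png

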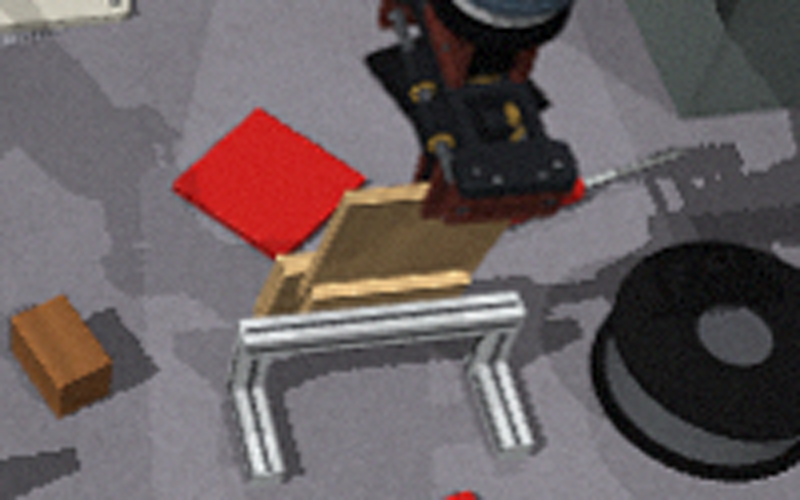

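View pics/d8.png

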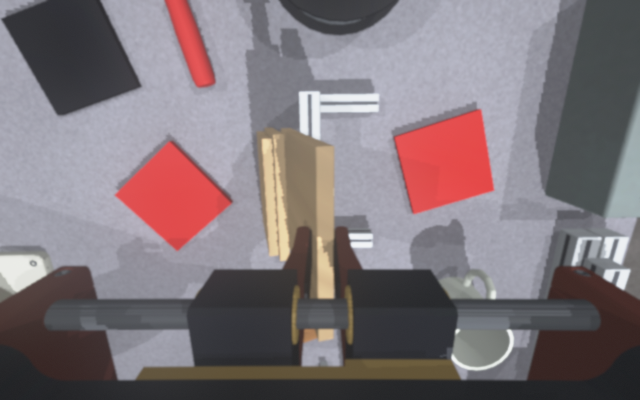

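>>> move_arm(increments=[225,0,1,-6,0,225,0,2,-12,0,225,0,4,-18,0,225,0,5,-24,0,225,0,7,-30,0,225,0,8,-36,0,225,0,10,-42,0,225,0,11,-50,0,225,0,12,-58,0,225,0,12,-66,0,225,0,12,-66,0])

```text
t: 10.2
ee_pos: [518.4, 220.3, 289.0]
orientation: [2.239, 2.202, 0.007]
ft_force: [-0.3, -0.7, -0.9]
width: 10.3
```

```bash
python3 snap.py 9 320 120
```

```text
10.2 [518.36562157 220.32611807 289.00221355] [-0.2591253  -0.68225879 -0.94963848] 10.290415622221378 [-0.06282376 -0.07556449  0.02963047] [[0.016, 1.0], [1.0, -0.016]]
```

View pics/c9.png

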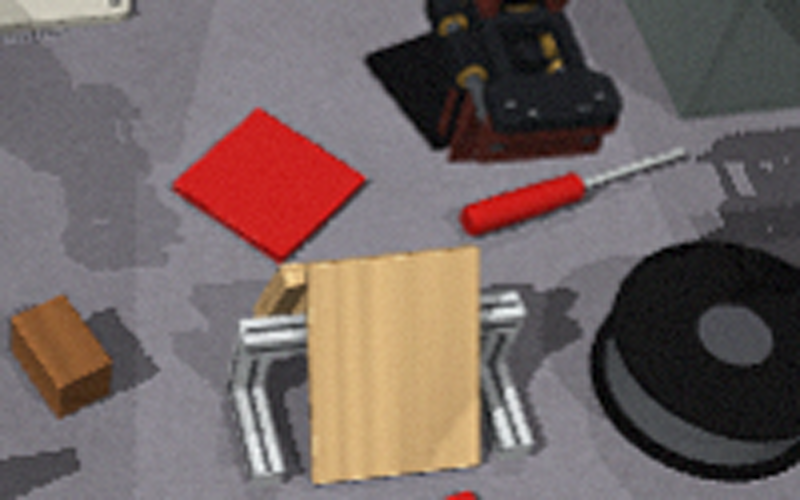

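View pics/d9.png

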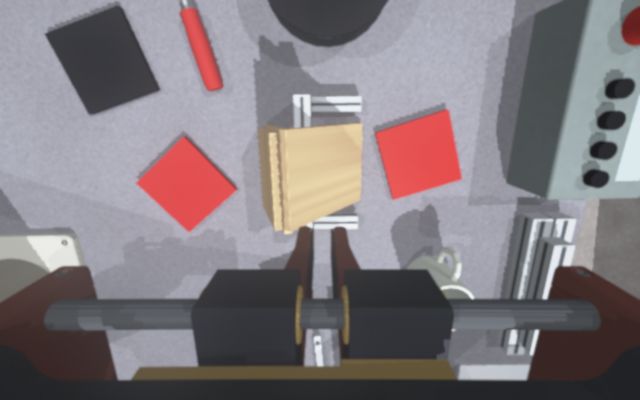

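```bash
python3 - <<'E'
from h import *
save('top','pics/top9.png')
s=ld('scene9')[0]['frame'];w=ld('w9')[0]['frame'];t=ld('top9')[0]['frame']
f=lambda i:cv2.resize(i[:,:,::-1],(400,400),interpolation=cv2.INTER_CUBIC)
cv2.imwrite('pics/e9.png',np.hstack([f(w[100:250,240:390]),f(t[110:230,180:300])]))
E
```

```text
(no output)
```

View pics/e9.png

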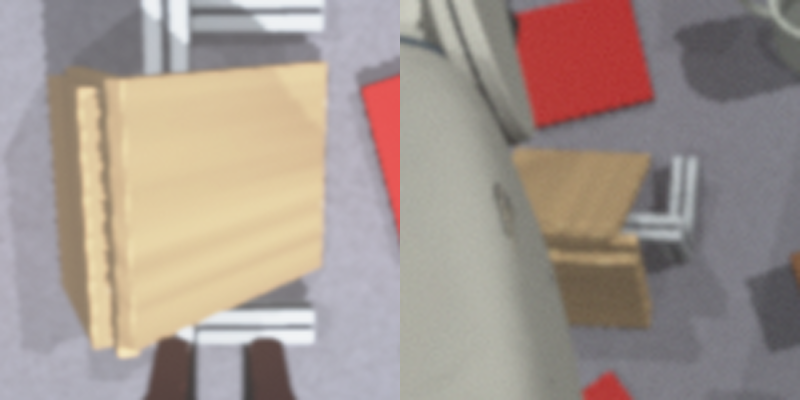

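```bash
python3 - <<'E'
from h import *
s=ld('scene9');w=ld('w9')
# crop->full: scene 320+u/4,120+v/4 ; wrist 240+u*150/400
S={'up+y':(480,247),'up-y':(308,262),'dn+y':(482,465),'dn-y':(312,482)}
W={'up+y':(112,78),'up-y':(125,350),'dn+y':(326,63),'dn-y':(322,266)}
for k in S:
    a=ray(*s,[[320+S[k][0]/4,120+S[k][1]/4]]);b=ray(*w,[[240+W[k][0]*.375,100+W[k][1]*.375]])
    print(k,tri(a,b))
E
```

```text
up+y (array([478.8542008 , 279.86111572, 129.51737388]), np.float64(4.28361620092518))
up-y (array([477.62162747, 160.42714861, 131.10591535]), np.float64(2.2247627224311923))
dn+y (array([582.13095975, 278.72179135,   8.7871682 ]), np.float64(4.906686372855253))
dn-y (array([580.97205711, 158.2309391 ,   8.27247151]), np.float64(0.6187029561463402))
```

>>> move_arm(increments=[0,0,20,-10,10,0,1,107,-10,90,0,1,107,-10,90,0,1,107,-10,90,0,1,107,-10,90,0,1,107,-10,90,0,1,107,-10,90,0,1,107,-10,90,0,1,107,-10,90,0,1,107,-10,90,0,1,107,-10,90])

```text
t: 11.72
ee_pos: [624.6, 219.3, 297.8]
orientation: [-3.14, 0.023, -0.003]
ft_force: [0.0, 0.6, 0.2]
width: 87.9
```

```bash
python3 - <<'E'
from h import *
w=ld('w9')
print('red',onz(*w,[[377,132],[397,198],[460,180],[447,111]],5).round(0),'rack feet',onz(*w,[[361,98],[361,112],[357,217],[357,229]],20).round(0))
E
python3 snap.py 10 340 120
```

```text
red [[604. 264.   5.]
 [640. 159.   5.]
 [737. 187.   5.]
 [706. 292.   5.]] rack feet [[577. 312.  20.]
 [577. 293.  20.]
 [574. 134.  20.]
 [575. 113.  20.]]
11.725 [624.6334385  219.29419904 297.84549912] [0.02449714 0.58688248 0.17995215] 87.87164788171299 [ 0.03108277 -0.03445944  0.01853204] [[1.0, -0.015], [-0.015, -1.0]]
```

View pics/d10.png

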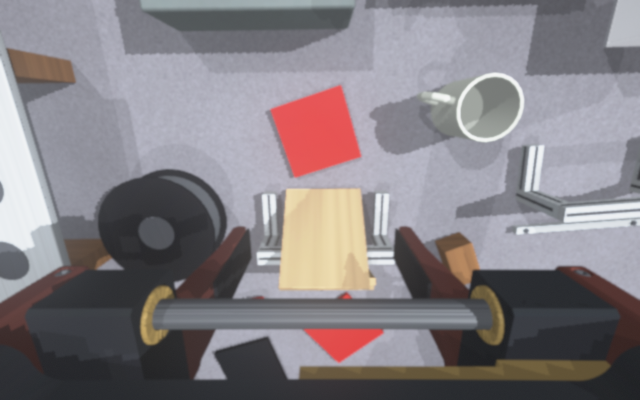

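View pics/c10.png

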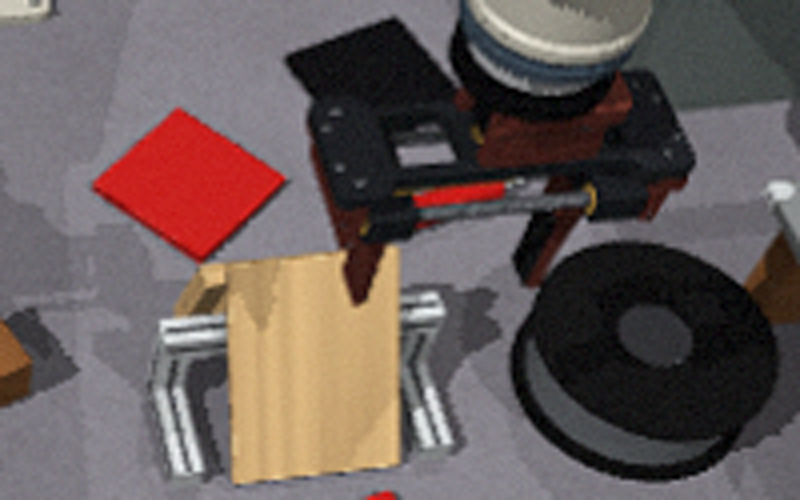

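>>> move_arm(increments=[0,0,0,60,0,0,0,0,120,0,0,0,0,180,0,0,0,0,240,0,0,0,0,276,0,0,-20,0,276,0,0,-42,0,276,0,0,-50,0,276,0,0,-56,0,276,0,0,-60,0,276,0,0,-60,0,276,0])

```text
t: 13.2
ee_pos: [566.1, 221.0, 22.4]
orientation: [-3.139, 0.024, -0.006]
ft_force: [2.6, 1.1, 1.8]
width: 87.8
```

```bash
python3 snap.py 11 340 120
```

```text
13.2 [566.11971598 221.03717729  22.41505413] [2.58570266 1.14790163 1.79990872] 87.83309154726882 [ 0.08884311 -0.41833231  0.04960693] [[1.0, -0.015], [-0.015, -1.0]]
```

View pics/d11.png

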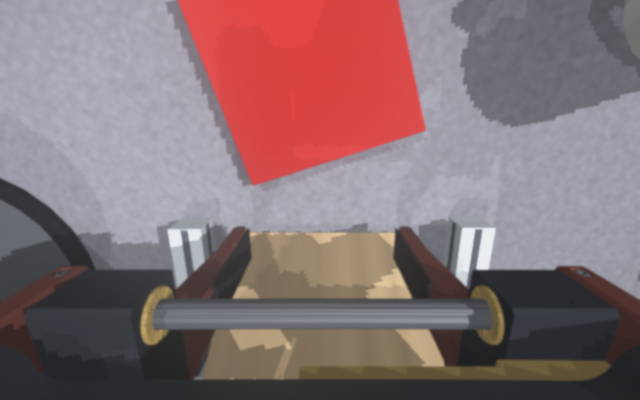

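View pics/c11.png

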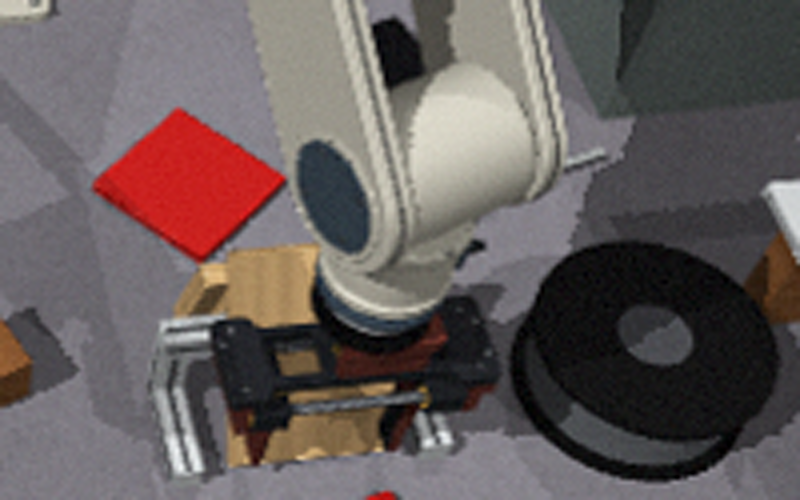

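>>> move_arm(increments=[0,-4,0,0,0,0,-8,0,0,0,0,-12,0,0,0,0,-16,0,0,0,0,-18,0,0,0,0,-18,0,0,0])

```text
t: 14.05
ee_pos: [547.9, 221.3, 22.4]
orientation: [-3.139, 0.024, -0.005]
ft_force: [4.0, 1.1, 3.1]
width: 87.4
```

```bash
python3 snap.py 12 340 120
```

```text
14.05 [547.89359554 221.33538039  22.36733341] [3.98355189 1.117686   3.14077832] 87.41697135529746 [ 0.08319767 -0.64437395  0.0577386 ] [[1.0, -0.015], [-0.015, -1.0]]
```

View pics/d12.png

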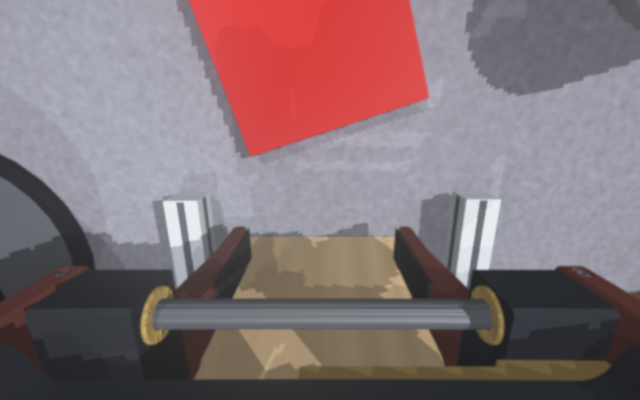

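View pics/c12.png

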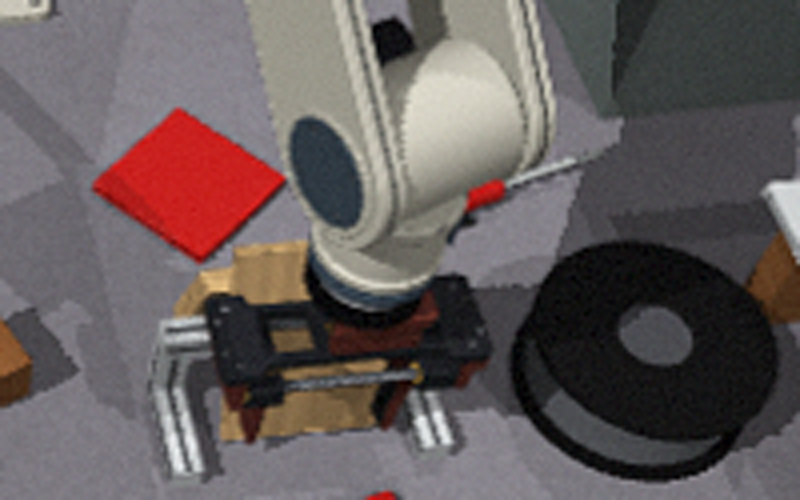

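```bash
python3 - <<'E'
from h import *
w=ld('w12');print(onz(*w,[[255,236],[320,236],[392,236]],0))
s=ld('scene12')
f=s[0]['frame'][160:240,380:470,::-1];
for th in (25,30,35):
    print(th,proj(*s,[[556-160*np.sin(np.radians(th)),y,160*np.cos(np.radians(th))] for y in (160,280)]))
E
```

```text
[[543.81221179 267.13408537   0.        ]
 [543.11952282 222.29459939   0.        ]
 [542.39164925 172.67337181   0.        ]]
25 [[398.23672191 185.2726292 ]
 [441.6843612  180.61825624]]
30 [[396.82771364 183.07911796]
 [439.82051406 178.49326534]]
35 [[395.44478517 181.34301173]
 [437.97275791 176.82257157]]
```

>>> move_arm(increments=[0,5,0,0,0,0,20,0,0,0,0,60,0,0,0,0,75,0,-60,0,0,75,0,-120,0,0,75,0,-180,0,0,75,0,-220,0,0,75,0,-220,0])

```text
t: 15.15
ee_pos: [624.5, 220.0, 246.4]
orientation: [-3.137, 0.025, -0.013]
ft_force: [0.6, 0.2, 0.2]
width: 87.8
```

```bash
python3 snap.py 13 340 120
```

```text
15.15 [624.48682994 220.01319448 246.3720375 ] [0.5822204  0.16372242 0.17510139] 87.84540994188949 [-0.00331446  0.02326441 -0.04678531] [[1.0, -0.016], [-0.016, -1.0]]
```

View pics/d13.png

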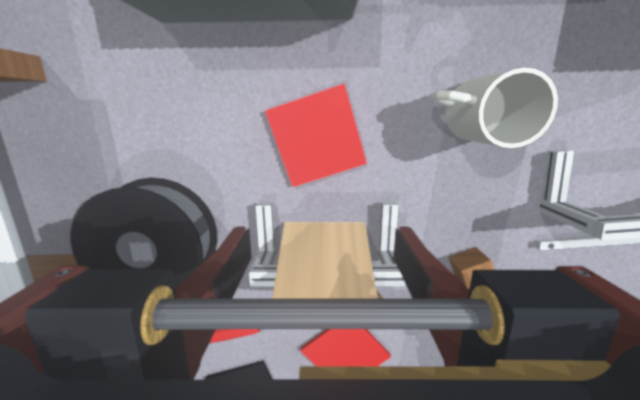

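View pics/c13.png

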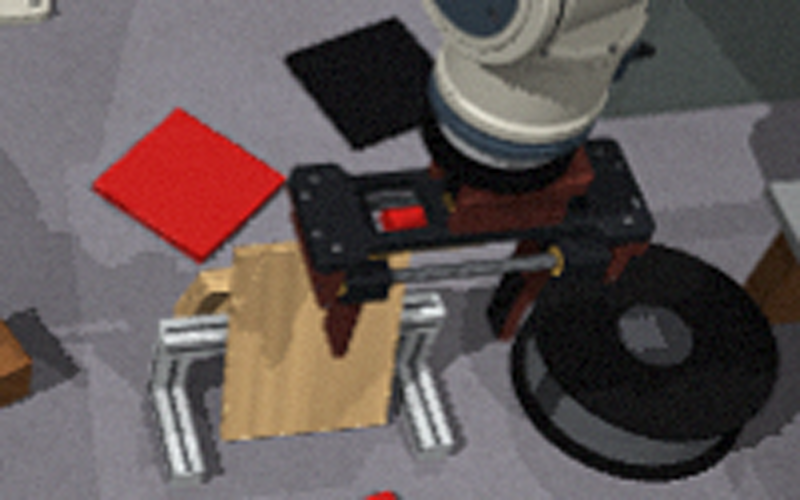

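```bash
python3 - <<'E'
from h import *
s=ld('scene13');w=ld('w13')
F=onz(*s,[[340+223/4,120+440/4],[340+386/4,120+425/4]],0);print('foot scene',F)
print('foot wrist',onz(*w,[[284,222],[364,222]],0))
for th in (18,25,30,35): print(th,proj(*s,[[556+0-160*np.sin(np.radians(th)),160,160*np.cos(np.radians(th))]]))
c,d=ray(*s,[[340+236/4,120+250/4]]); # top -y back corner; intersect y plane
for y in (158,161,164):
    print(c+d[0]*((y-c[1])/d[0][1]))
E
```

```text
foot scene [[541.54168737 161.89083343   0.        ]
 [544.75338329 282.41036978   0.        ]]
foot wrist [[543.30771748 278.8807807    0.        ]
 [541.53072613 158.50657522   0.        ]]
18 [[400.22980263 189.10084181]]
25 [[398.23672191 185.2726292 ]]
30 [[396.82771364 183.07911796]]
35 [[395.44478517 181.34301173]]
[493.3791934  158.         164.05072473]
[486.67327882 161.         154.82972857]
[479.96736423 164.         145.60873241]
```

>>> move_arm(increments=[0,-108,1,0,-90,0,-108,1,0,-90,0,-108,1,0,-90,0,-108,1,0,-90,0,-108,1,0,-90,0,-108,1,0,-90,0,-108,1,0,-90,0,-108,1,0,-90,0,-108,1,0,-90,0,-108,1,0,-90,0,-108,1,0,-90])

```text
t: 16.62
ee_pos: [513.6, 219.7, 240.6]
orientation: [-2.24, -2.201, -0.001]
ft_force: [0.1, 0.1, 0.0]
width: 88.0
```

```bash
python3 snap.py 14 340 120
```

```text
16.625 [513.56266745 219.73975281 240.56326538] [0.10100142 0.09614038 0.01510796] 87.9747681074631 [-0.04195315 -0.09591476  0.02525677] [[0.017, 1.0], [1.0, -0.017]]
```

View pics/d14.png

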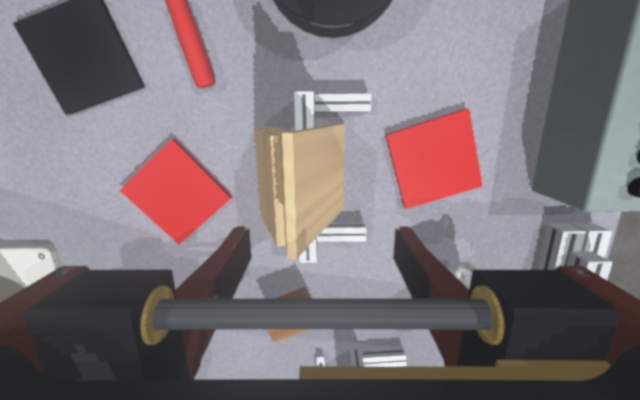

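```bash
python3 - <<'E'
from h import *
w=ld('w14');print(onz(*w,[[281,133],[293,133],[287,257],[300,257]],152),onz(*w,[[343,125]],0), onz(*w,[[270,133],[278,245]],112))
E
```

```text
[[480.49831394 278.96953603 152.        ]
 [490.63010268 278.79467144 152.        ]
 [479.46475369 162.22218005 152.        ]
 [491.9411907  161.99093791 152.        ]] [[543.51670241 276.36973405   0.        ]] [[464.17282725 276.08080458 112.        ]
 [464.61678084 155.35037961 112.        ]]
```

>>> move_arm(increments=[0,1,0,50,0,0,1,0,100,0,0,1,0,118,0,0,1,0,118,0,0,1,8,118,0,0,1,16,118,0,0,1,24,118,0,0,1,24,118,0])

```text
t: 17.73
ee_pos: [539.0, 220.8, 123.7]
orientation: [-2.24, -2.202, -0.005]
ft_force: [-0.1, -0.3, -0.1]
width: 88.2
```

```bash
python3 snap.py 15 340 120
```

```text
17.725 [539.00790397 220.7776844  123.69593174] [-0.08806452 -0.28526094 -0.08007545] 88.16497483404908 [-0.08128107 -0.04498428  0.02248823] [[0.017, 1.0], [1.0, -0.017]]
```

View pics/d15.png

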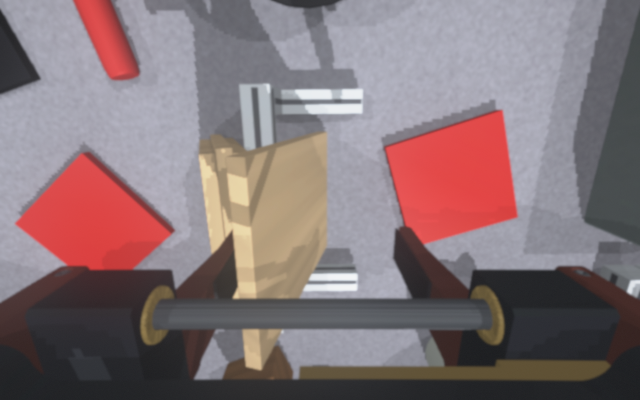

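>>> move_arm(increments=[30,0,0,0,0,60,0,0,0,0,90,0,0,0,0,120,0,0,0,0,150,0,0,0,0,175,0,0,0,0,195,0,0,0,0,210,0,0,0,0,225,0,0,0,0,255,0,0,0,0,255,0,0,0,0,255,0,0,0,0])

```text
t: 19.32
ee_pos: [538.0, 220.6, 123.2]
orientation: [-2.24, -2.202, -0.003]
ft_force: [0.7, -0.7, 0.1]
width: 10.1
```

```bash
python3 snap.py 16 340 120
```

```text
19.325 [537.98834126 220.63913887 123.22712539] [ 0.73044353 -0.73719805  0.06057367] 10.060752660543175 [-0.02732387 -0.22419929 -0.01056373] [[0.017, 1.0], [1.0, -0.017]]
```

View pics/d16.png

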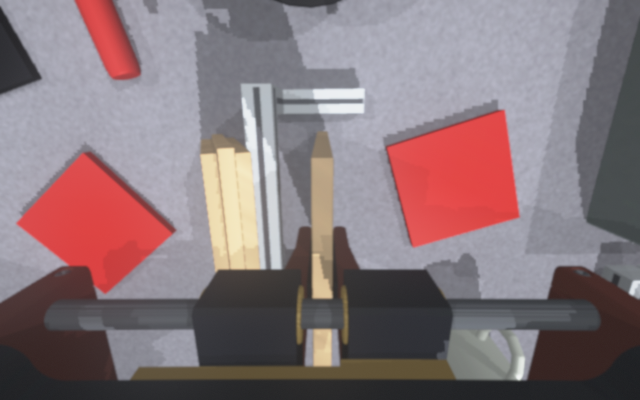

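View pics/c16.png

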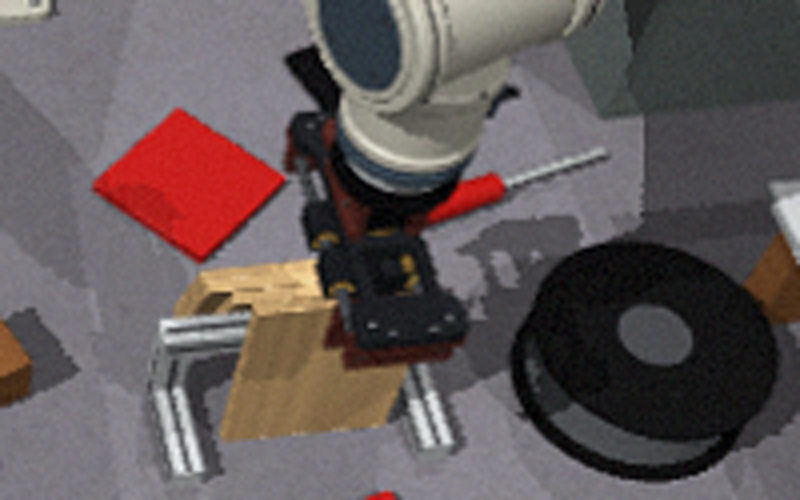

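>>> move_arm(increments=[255,0,0,-8,0,255,0,0,-24,0,255,0,0,-44,0,255,0,0,-64,0,255,0,0,-84,0,255,0,0,-104,0,255,0,0,-120,0,255,0,0,-128,0,255,0,0,-130,0])

```text
t: 20.55
ee_pos: [537.9, 220.4, 253.7]
orientation: [-2.24, -2.202, -0.003]
ft_force: [-0.8, 0.1, -2.6]
width: 9.7
```

>>> move_arm(increments=[255,-15,0,0,0,255,-45,-1,0,-1,255,-85,-1,0,-1,255,-125,-2,0,-2,255,-165,-3,0,-2,255,-205,-4,0,-3,255,-245,-5,0,-3,255,-285,-5,0,-4,255,-325,-6,0,-4,255,-365,-7,0,-5,255,-400,-7,0,-5,255,-421,-7,0,-5])

```text
t: 22.05
ee_pos: [522.8, -202.3, 252.1]
orientation: [-2.143, -2.295, -0.002]
ft_force: [-0.4, 0.7, -2.5]
width: 9.8
```

```bash
python3 snap.py 17 200 150
```

```text
22.05 [ 522.76596744 -202.28268075  252.1185184 ] [-0.38922696  0.71587354 -2.49586765] 9.825446701749314 [ 0.03287297 -0.05500663 -0.02077853] [[-0.069, 0.998], [0.998, 0.069]]
```

View pics/d17.png

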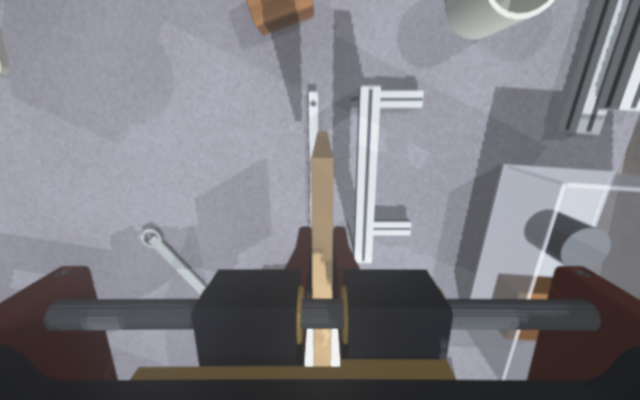

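View pics/scene17.png

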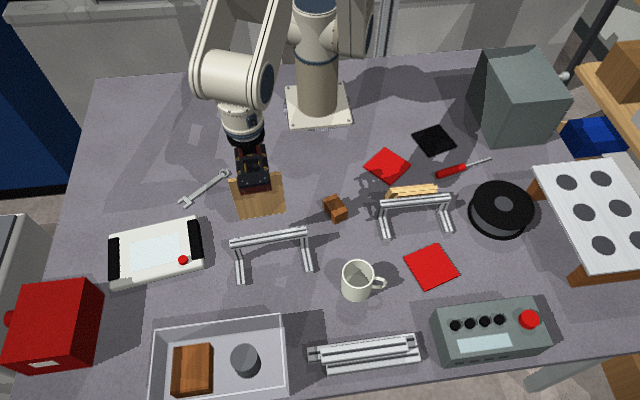

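```bash
python3 - <<'E'
from h import *
w=ld('w17');g=w[0]['frame'].astype(int).mean(2)
for v in (100,112,125): print(g[v,304:326].astype(int))
for v in (100,180,250): print(v,g[v,350:370].astype(int))
print(onz(*w,[[318.2,105]],12),onz(*w,[[361,90],[357.5,255]],100),onz(*w,[[370,87],[363,262]],100))
print('model strip edge at y',[503.6-.0704*y for y in(-130,-110)],'bar',[548.8-.0673*y for y in (-100,-300)])
E
```

```text
[157 151 144 136 157 200 217 209 191 187 197 214 221 212 185 167 162 160
 161 162 164 165]
[162 155 144 136 160 212 233 237 237 236 235 233 228 212 181 158 150 149
 147 149 150 152]
[161 157 154 151 162 196 220 225 225 224 223 221 216 199 172 153 146 147
 151 154 156 155]
100 [ 97  89  85  86  89  91  95  96 100 131 182 217 227 228 229 228 225 212
 174 133]
180 [128 135 147 160 161 144 138 173 212 225 228 229 228 222 196 154 127 137
 175 212]
250 [ 99 121 125 122 154 209 231 235 235 235 230 210 166 136 149 195 225 234
 235 235]
[[ 512.76870632 -119.71138214   12.        ]] [[ 556.31318178 -103.25077712  100.        ]
 [ 572.01678349 -289.10980216  100.        ]] [[ 565.10488387  -99.79930936  100.        ]
 [ 579.62011942 -298.01843081  100.        ]]
model strip edge at y [512.7520000000001, 511.34400000000005] bar [555.53, 568.99]
```

>>> move_arm(increments=[255,3,2,10,0,255,3,2,35,0,255,3,2,65,0,255,3,2,90,0,255,3,2,108,0,255,3,2,118,0,255,3,2,121,0,255,3,2,121,0])

```text
t: 23.15
ee_pos: [525.4, -199.0, 131.8]
orientation: [-2.145, -2.295, -0.003]
ft_force: [-0.0, 0.8, -1.9]
width: 10.2
```

```bash
python3 snap.py 18 180 140
```

```text
23.15 [ 525.42982596 -198.95693138  131.77178789] [-0.01347016  0.78965954 -1.85000774] 10.24174141110925 [-0.01294194 -0.12729797  0.01400448] [[-0.068, 0.998], [0.998, 0.068]]
```

View pics/d18.png

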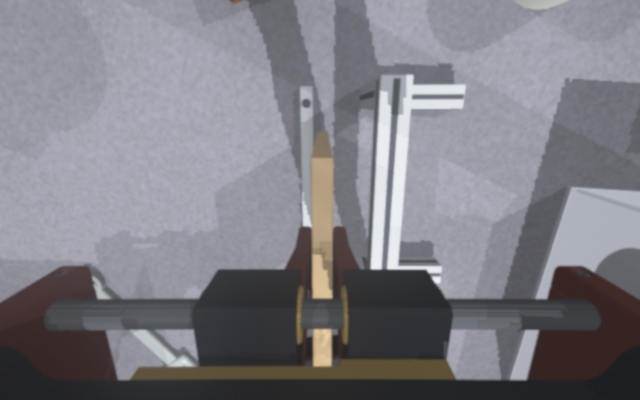

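View pics/c18.png

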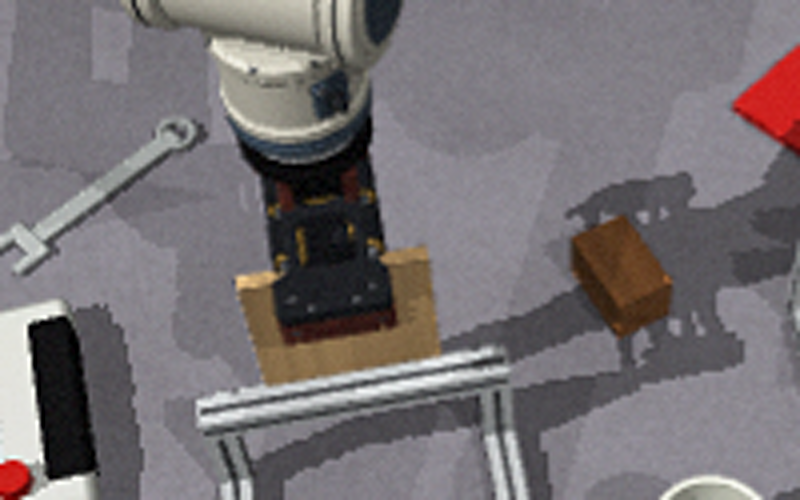

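>>> move_arm(increments=[255,0,0,4,0,255,0,0,7,0,255,0,0,9,0,255,0,0,9,0,255,0,0,9,0])

```text
t: 23.88
ee_pos: [525.7, -199.2, 123.2]
orientation: [2.144, 2.295, 0.004]
ft_force: [-0.1, 0.8, 0.5]
width: 9.9
```

>>> move_arm(increments=[245,0,0,0,0,225,0,0,0,0,205,0,0,0,0,185,0,0,0,0,185,0,5,0,0,185,0,10,0,0,185,0,14,0,0,185,0,18,0,0,185,0,22,0,0,185,0,22,0,0])

```text
t: 25.12
ee_pos: [548.1, -197.7, 123.2]
orientation: [2.144, 2.295, 0.004]
ft_force: [0.1, 0.2, 0.6]
width: 24.4
```

```bash
python3 snap.py 19 180 140
```

```text
25.125 [ 548.05219694 -197.67152295  123.2443455 ] [0.09657466 0.21141404 0.63762011] 24.43509864386545 [-0.07253953 -0.08981774  0.01783183] [[-0.068, 0.998], [0.998, 0.068]]
```

View pics/d19.png

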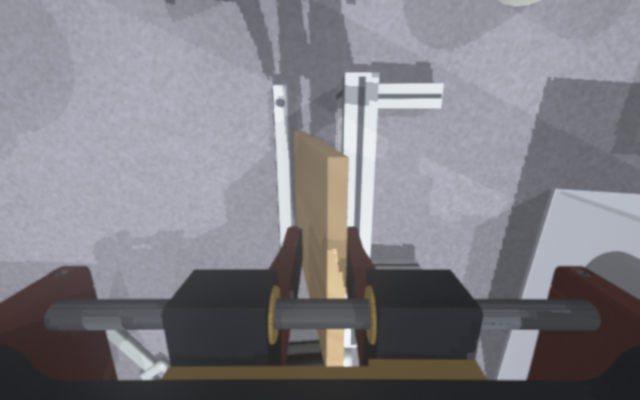

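View pics/c19.png

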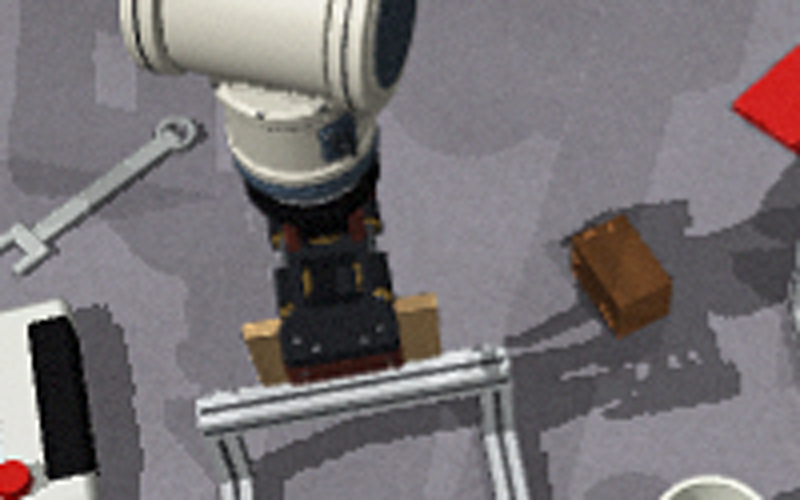

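Leaning onto the rear finger as intended; continue toward the bar.

>>> move_arm(increments=[185,0,4,0,0,185,0,8,0,0,185,0,12,0,0,185,0,16,0,0,185,0,20,0,0,185,0,24,0,0,185,0,24,0,0,185,0,24,0,0])

```text
t: 26.22
ee_pos: [571.6, -196.0, 123.2]
orientation: [2.144, 2.295, 0.004]
ft_force: [-1.2, 0.5, -0.5]
width: 24.3
```

```bash
python3 snap.py 20 180 140; python3 - <<'E'
from h import *
E
```

```text
26.225 [ 571.60349222 -196.00992817  123.24267693] [-1.22198352  0.53082948 -0.50446933] 24.252923481507324 [-0.03439123 -0.08317051 -0.00865356] [[-0.068, 0.998], [0.998, 0.068]]
```

View pics/d20.png

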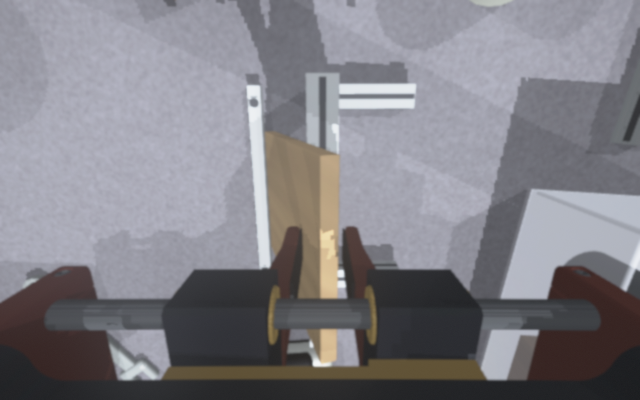

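>>> move_arm(increments=[185,0,-2,0,0,170,0,-2,0,0,140,0,-2,0,0,100,0,-2,0,0,60,0,-2,0,0,60,0,-2,0,0,40,0,-2,-40,0,20,0,-2,-90,0,0,-60,-2,-120,0,0,-100,-2,-120,0,0,-100,-2,-120,0])

```text
t: 27.7
ee_pos: [576.2, -298.8, 243.7]
orientation: [2.147, 2.29, 0.004]
ft_force: [0.5, 1.4, -0.8]
width: 87.6
```

```bash
python3 snap.py 21 180 140; python3 - <<'E'
from h import *
save('top','pics/top21.png')
E
```

```text
27.7 [ 576.19633352 -298.80404575  243.69001283] [ 0.49492381  1.42987844 -0.76305796] 87.61593246373833 [-0.02494946 -0.1090946  -0.02565802] [[-0.065, 0.998], [0.998, 0.065]]
```

View pics/d21.png

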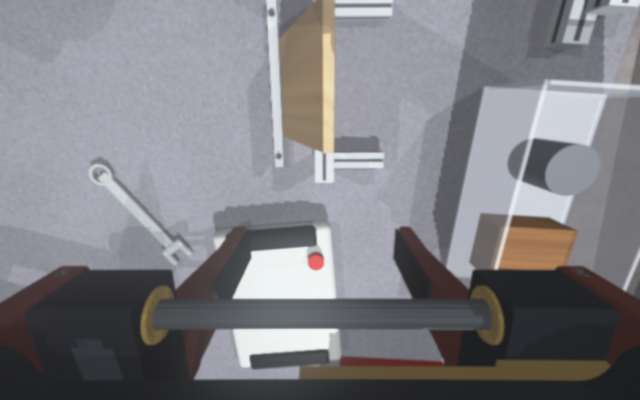

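View pics/scene21.png

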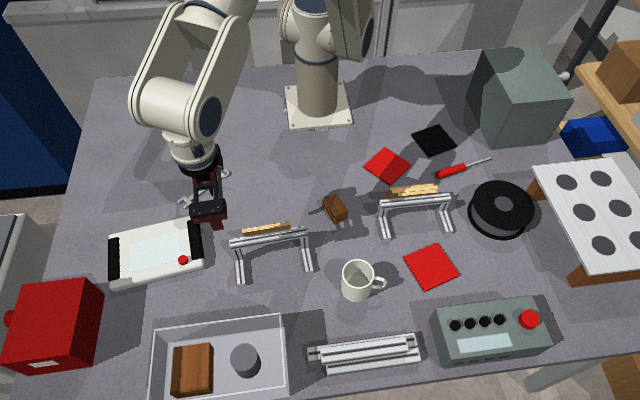

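View pics/top21.png

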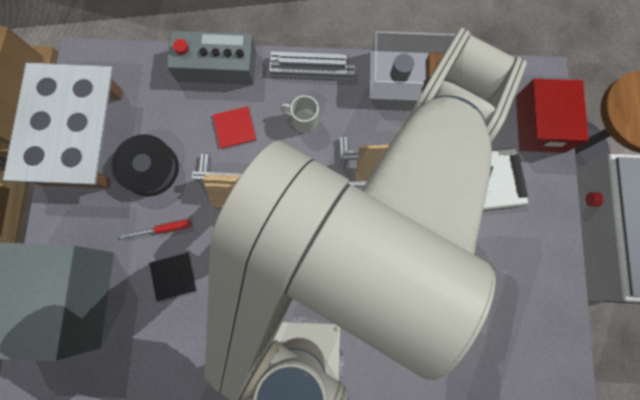

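```bash
python3 - <<'E'
from h import *
w=ld('w21')
def st(p): d=p[:,:2]-[562,-198.5];a=.069;return np.c_[d[:,0]*np.cos(a)+d[:,1]*np.sin(a),-d[:,0]*np.sin(a)+d[:,1]*np.cos(a)].round(1)
print('front bottom edge',st(onz(*w,[[280.5,50],[284,137]],3)),'top',st(onz(*w,[[321,150],[334,153],[317,10]],152)))
f=w[0]['frame'][0:200,230:400,::-1];cv2.imwrite('pics/e21.png',cv2.resize(f,None,fx=3,fy=3,interpolation=cv2.INTER_CUBIC))
print(ctrl.get_obs()['ft_force'])
E
```

```text
front bottom edge [[-42.6  47.3]
 [-42.8 -59.9]] top [[  7.4 -57.3]
 [ 18.7 -60. ]
 [  5.   48.9]]
[ 0.29966665 -0.78854834  0.13794365]
```

View pics/e21.png

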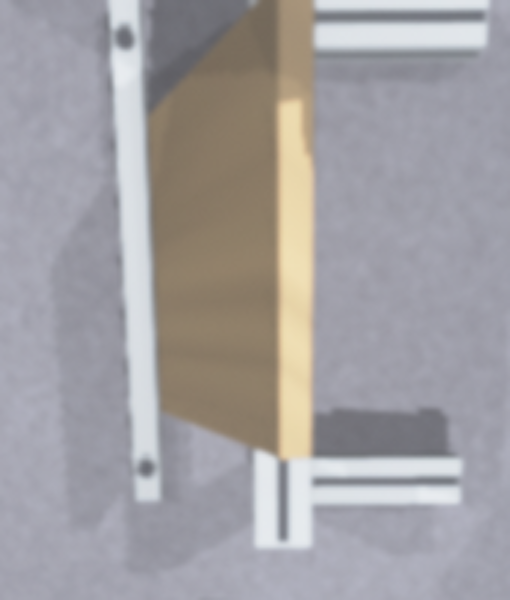

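>>> move_arm(increments=[0,0,-20,-60,0,0,100,-50,-80,5,0,434,-96,-80,5,0,434,-96,-80,5,0,434,-96,-80,5,0,434,-96,-80,5,0,434,-96,-80,5,0,434,-96,-80,5,0,434,-96,-80,5,0,434,-96,-80,5,0,434,-96,-80,5])

```text
t: 29.22
ee_pos: [450.3, 130.2, 323.2]
orientation: [-2.243, -2.198, -0.003]
ft_force: [0.3, -0.8, -0.8]
width: 88.1
```

```bash
python3 snap.py 22 340 120
```

```text
29.225 [450.31909011 130.24481607 323.17037369] [ 0.25023304 -0.83740056 -0.78442461] 88.05487969720649 [ 0.02706865 -0.06742437 -0.02026998] [[0.02, 1.0], [1.0, -0.02]]
```

View pics/d22.png

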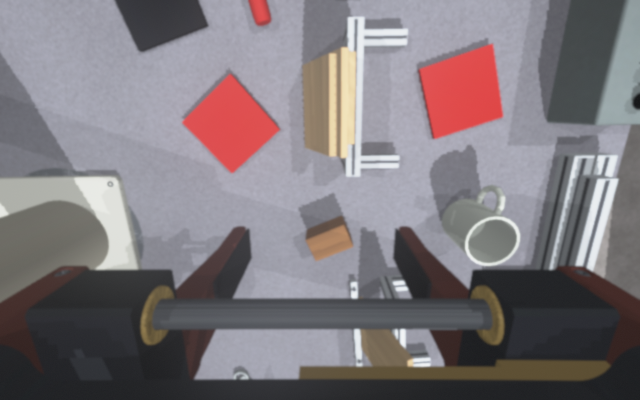

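View pics/c22.png

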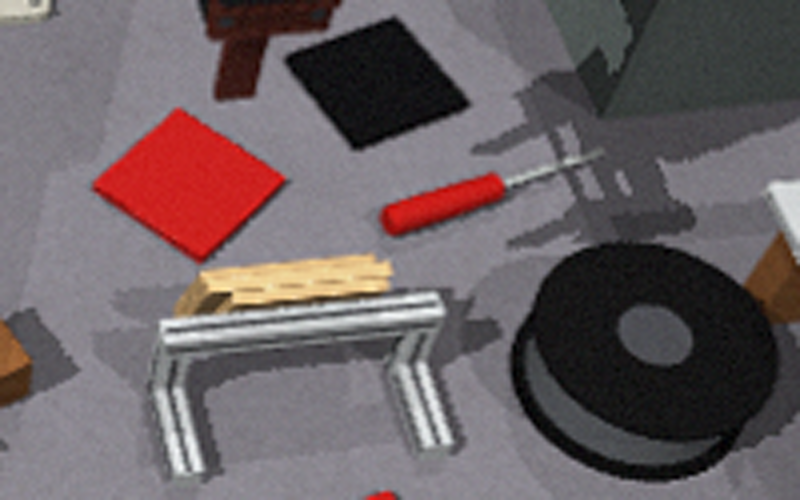

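```bash
python3 - <<'E'
from h import *
w=ld('w22')
f=w[0]['frame'][0:190,280:420,::-1];cv2.imwrite('pics/e22.png',cv2.resize(f,None,fx=4,fy=3.1,interpolation=cv2.INTER_CUBIC))
E
```

```text
(no output)
```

View pics/e22.png

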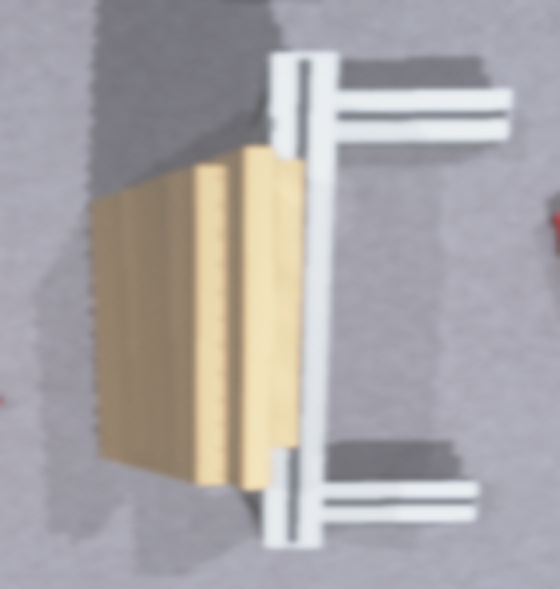

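```bash
python3 - <<'E'
from h import *
w=ld('w22')
b=onz(*w,[[303,64.5],[305,148]],2);print(b.round(1))
for z in (95,100,103): 
  t=onz(*w,[[329,53],[329,156]],z);print('front top z',z,t.round(1), 'len',np.hypot((t-b)[:,0],z).round(1),'lean',np.arctan2((t-b)[:,0],z).round(3))
print('a top front/back',onz(*w,[[341,47],[347,47],[341.5,157]],110).round(1))
print('b top back',onz(*w,[[356,51],[354.5,144]],106).round(1))
print('rack bar',onz(*w,[[347,17],[346,176]],80).round(1))
a=ld('scene0')[0]['frame'];c=ld('scene22')[0]['frame']
d=np.abs(a.astype(int)-c).max(2)>60;print(np.argwhere(d).min(0),)
cv2.imwrite('pics/diff.png',(d*255).astype(np.uint8))
E
```

```text
[[425.3 273.6   2. ]
 [423.5 147.    2. ]]
front top z 95 [[462.7 273.3  95. ]
 [460.9 147.4  95. ]] len [102.1 102.1] lean [0.375 0.375]
front top z 100 [[462.5 272.5 100. ]
 [460.8 148.2 100. ]] len [106.7 106.7] lean [0.357 0.357]
front top z 103 [[462.4 272.  103. ]
 [460.7 148.7 103. ]] len [109.5 109.5] lean [0.346 0.347]
a top front/back [[476.3 276.8 110. ]
 [483.3 276.7 110. ]
 [476.8 148.1 110. ]]
b top back [[494.3 272.9 106. ]
 [493.9 164.  106. ]]
rack bar [[485.7 315.3  80. ]
 [485.1 116.   80. ]]
[ 0 21]
```

View pics/diff.png

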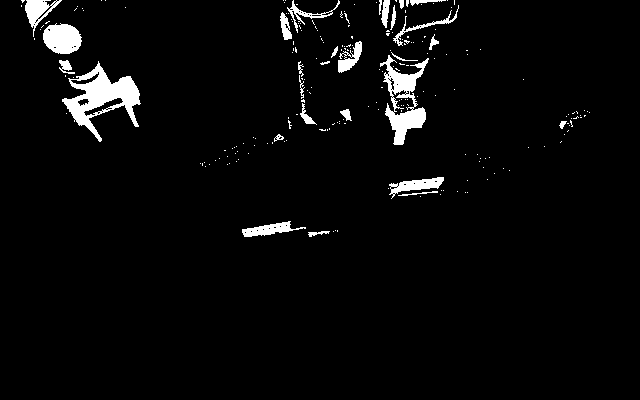

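```bash
python3 - <<'E'
from h import *
o=ctrl.get_obs();print(o['t'],np.abs(o['qvel']).max(),o['ft_force'],o['width']);print(ctrl.close_job())
E
```

```text
29.325 0.002546848911221821 [-0.14674867  0.31148834  0.22756259] 87.71466267735484
the job is handed in; nothing more can be done
None
```

I drew the tall sheet out and set it in the stand leaning on the bar, then handed the job in at 29.3 s. It did not go cleanly the first time, because I lost the sheet once on the way.

- **Slip:** I drew the sheet out with a light pinch near its top. As its foot cleared the stack it turned in the fingers and dropped, ending up leaning over the back of the rack bar with its foot on the table behind. I pushed the foot up to the bar from behind, re-gripped the sheet upright at full force, and carried it over. That drop was in the rack, not at the stand, but the "do not drop" wish was not met there.
- **Placing:** The foot touched down while gripped, at about x = -37 mm in the stand frame. I then opened the fingers slightly, eased the sheet back onto the bar and released it.
- **Tall sheet at the end:** The last views put its foot at about x = -38 mm. It stands within about 10 mm of the bar's middle, squarely, and leans about 18 degrees.
- **Other three sheets:** They are still leaning in the rack. The front sheet leans about 0.35 rad, more than at the start, with its foot about 56 mm before the bar. The other two I checked only by their top edges, which look in order; their feet were hidden from view.
- **Bystanders:** Comparing the first and last scene pictures showed no bystander moved. The arm was clear and open at hand-in.

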